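Nest the graded steel plates beside the hob

TASK

Nest the three rimmed steel plates beside the stone slab: slide the middle-sized plate over the slab's edge so that it drops into the largest plate, then slide the smallest over so that it drops into the middle one. Slide the plates rather than lifting them, leave the largest about where it stands on the counter, end with all three lying flat inside one another, and do not disturb the other kitchen things.

Things in the scene. Friction and masses are not known exactly. Their poses are not given: they have to be found in the camera images.
- slab: Fixed beige stone slab lying on the counter, 440 x 440 mm and 25 mm thick (top at 25 mm above the counter). Origin: centre of its underside. Its own x runs roughly away from the robot, its own y roughly to the robot's left; the edge that matters is the one on its -y side, at y = -220 mm in its frame. Its yaw varies by up to 0.22 rad either way.
- large_plate: Largest round rimmed stainless plate, loose, 0.6 kg, 182 mm across the rim and 160 mm across the foot, 22 mm high, with a straight flaring side wall 3 mm thick (176 mm inside the rim) and a flat 3 mm floor. Stands on the counter close along the slab's -y edge (its rim 4 to 8 mm from that edge), so its rim is 3 mm below the slab's top. Origin: centre of its underside, z up.
- medium_plate: Middle-sized round rimmed stainless plate, loose, about 0.24 kg, 136 mm across the rim and 114 mm across the foot, 17 mm high, flaring side wall 3 mm thick (130 mm inside the rim), flat 3 mm floor. Starts on top of the slab, either on the robot's side or on the far side of it. Origin: centre of its underside, z up. Lying in the large plate its origin is 3 mm above the large plate's origin.
- small_plate: Smallest round rimmed stainless plate, loose, about 0.13 kg, 96 mm across the rim and 74 mm across the foot, 14 mm high, flaring side wall 3 mm thick, flat 3 mm floor. Starts on top of the slab, on the other side from the medium plate, 170 to 240 mm from it (centre to centre). Origin: centre of its underside, z up. Lying in the medium plate its origin is 3 mm above the medium plate's origin.
- chutney_box: Bystander: closed lime-green plastic box, 96 x 96 x 60 mm, on the slab behind the plates (towards its +y edge). Origin: centre of its underside.
- ramekin: Bystander: small white ceramic ramekin, 80 mm across, 42 mm high, on the slab behind the plates (towards its +y edge). Origin: centre of its underside.
- tongs: Bystander: steel tongs lying on the counter at the robot's right, about 195 mm long, 50 mm wide, 20 mm high, long axis along its own x. Origin: its middle, at counter level.
- idli_stand: Bystander: three-tier steel idli plate stand, 152 mm across, 182 mm high, upright on the counter at the robot's right. Origin: centre of its underside.
Mind the look-alikes: they are no part of the job. Leave any orange look-alike of the small_plate alone. What is shaped like the medium_plate but yellow is not meant.

How it is judged:
By the outcome, as a careful person would: the job done as asked, in the order asked, and still so for the second after the job is handed in, with the robot touching nothing.
It also fails if it takes over 51 s, if anything falls off the work surface, if the arm or the gripper's body presses on something with over 40 N, if the wrist force passes 120 N, or if a joint passes its speed limit or range.

ROBOT

A 6-joint arm with a two-finger parallel gripper is mounted at the origin on the work surface. World frame = base frame: x ahead of the robot, y to its left, z up, the work surface at z = 0. Lengths are in m, angles in degrees, forces in N, time in s.
With the tool pointing down it reaches from about 0.4 to 0.825 m from the base axis. Payload 7 kg.
Tool frame: the origin (TCP) lies on the mounting face of the last link; the fingertips stand 178 mm ahead of it and the grasp point (between the pads) lies 159 mm ahead of it; z points along the fingers, y is the direction in which the jaws open and shut (so a half turn about z gives the same grasp; the last joint's range is limited). The gripper opens to 88 mm and grips with 3 to 60 N. Pads are 19 mm wide; open, the fingers measure 130 mm over their backs; the gripper's body (78 mm by 193 mm) begins 47 mm behind the grasp point.
Start: joints at [86.637, 20.546, 0.682, 0, -70.136, -16.507], TCP at [0.229, 0.635, 0.405] pointing down, gripper open.
Joint ranges: [-176.03, 176.03], [-82.01, 121.73], [-58.28, 71.71], [-173.87, 95.51], [-174.79, -0.11], [-173.66, 173.66]. Speed limits (degrees/s): [136.94, 136.94, 172.46, 180, 180, 180].

INTERFACE

Orientations are given as [roll, pitch, yaw] about the fixed x, y, z axes, in that order (R = Rz(yaw) Ry(pitch) Rx(roll)).
In Python, from plant import r gives the robot as it stands. The module is installed in compiled form; this text tells all that it offers.
- The arm moves only by the tool carry_out, never from a script. Its argument "plan" is a list of rows, each a list of 3 entries, a list of its own where there are three numbers: the shift along the tool's x, y, z in m, then the turn, a rotation vector about the tool's x, y, z in degrees, then the closure in counts, from 0 (fully open) to 255 (shut). In form: [[[x, y, z], [ax, ay, az], hand], ...]. A call has 1 to 12 rows; each row shifts and turns the commanded pose from where the row before left it, along the tool's axes as they then stand; what a row does not reach is not made up. A row lasts 1/12 s, in which the tool goes at most 41.7 mm and 7.16 degrees, less where a joint would pass 70% of its speed; a pose out of reach is approached as far as the arm can. A call is refused whole if a number of a shift passes 0.0417 or a number of a turn 7.16, either way. A call with a gripper value outside its range is refused whole. The fingers move at their own pace and stop on an object; "grip_force" is the grip in N (left out, the last holds). Time passes only in rows, so rows that do not move let the fingers close. It gives the time, the measured TCP pose, the force and the opening at its end, in the units of the state.
- r.get_state(): the state, without advancing time (a new reading comes with each control period).
- r.capture(name): name is "scene" or "top"; returns the picture (384x512x3 uint8, red, green, blue); there is no depth.
- r.get_calibration(name): a dict with "K" (3x3 intrinsics, pixels), "rvec" (rotation vector, rad) and "tvec" (3), from world to camera coordinates, as OpenCV has them. Camera axes: x right, y down, z forward; pixel columns grow to the right and rows downward; lengths in m; the calibration is good to about 2 mm. A picture is of the moment at which its call begins. get_calibration takes no time and is no camera call.
- r.close_job(): hands the job in, once; it reports no verdict.
The state is a dict: "time_s": time; "joints": joint angles; "qd": joint speeds; "joint_torque": joint torques, N m; "tcp_pos": TCP position; "eef_rot": TCP orientation; "contact_force": force on the tool from outside, world axes, zero at the start; "moment": the same for the moment, N m; "gripper_width": finger opening in m.
Only numpy, scipy, OpenCV 4.12 (cv2) and the standard library are available. Lean on these libraries where they do the work, as an engineer would, in place of code of your own. Each camera call takes 0.05 s, during which the arm holds its last target. There are 200 camera calls.

## Working session

There is one attempt and no reset: what is moved stays moved. The work goes in short steps, Python scripts to look and compute and a tool call to move; the robot and the scene stay as the last step left them, time stands still between calls to the robot, and variables do not carry over. Pictures are saved under pics/ and viewed, about 8 in all and at most 12, crops included, and the job is handed in when it is done.

Besides the shell and the picture viewer there is one more tool, called after ">>>" by a JSON object that holds its "fn" and its "kwargs", one argument or row to a line. carry_out: Moves the arm, as the interface text tells. Its arguments: {"type":"object","properties":{"plan":{"type":"array","items":{"type":"array"}},"grip_force":{"type":"number"}},"required":["plan"]}

```bash
mkdir -p pics; python3 - <<'E'
from plant import r
import cv2,numpy as np
s=r.get_state();print(s)
for n in("top","scene"):
    cv2.imwrite(f"pics/{n}0.png",cv2.cvtColor(r.capture(n),cv2.COLOR_RGB2BGR))
    c=r.get_calibration(n);R=cv2.Rodrigues(np.array(c["rvec"]))[0];print(n,c["K"],-R.T@np.array(c["tvec"]).ravel(),R)
E
```

```text
{'time_s': 0.0, 'joints': array([ 8.66375368e+01,  2.05930515e+01,  6.34403258e-01, -2.02661694e-02,
       -7.01366986e+01, -1.65060425e+01]), 'qd': array([ 0.02907472, -0.01186184, -0.04035579, -0.05515759,  0.03260434,
        0.07742238]), 'joint_torque': array([ 4.28449739e-04, -5.82712626e+01,  2.93059981e+01,  6.99729100e+00,
        7.09085565e-03, -1.57884360e-04]), 'tcp_pos': array([0.22935146, 0.63464013, 0.40370852]), 'eef_rot': array([ 1.79903169e+02, -8.82597143e-03, -1.98754000e+01]), 'contact_force': array([ 0.13978042, -0.45684146, -0.41704316]), 'moment': array([-0.05917682, -0.03469822, -0.01604131]), 'gripper_width': 0.08791493592116986}
top [[400.4774631    0.         248.11387647]
 [  0.         400.4774631  192.41438186]
 [  0.           0.           1.        ]] [0.27754083 0.02950162 1.20288748] [[-0.025783   -0.99963742  0.0077629 ]
 [-0.98750268  0.02426071 -0.15572373]
 [ 0.15547894 -0.0116809  -0.98777014]]
scene [[361.11897539   0.         254.18418068]
 [  0.         361.11897539 195.1138646 ]
 [  0.           0.           1.        ]] [1.08250804 0.5123436  0.82557291] [[-0.62407231  0.78134109  0.00631291]
 [ 0.54281174  0.43933747 -0.7157779 ]
 [-0.56204018 -0.44327045 -0.69829947]]
```

View pics/top0.png

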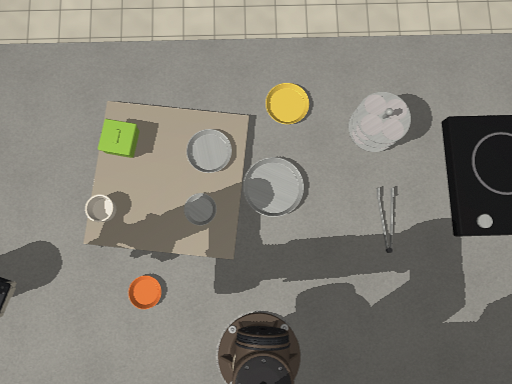

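View pics/scene0.png

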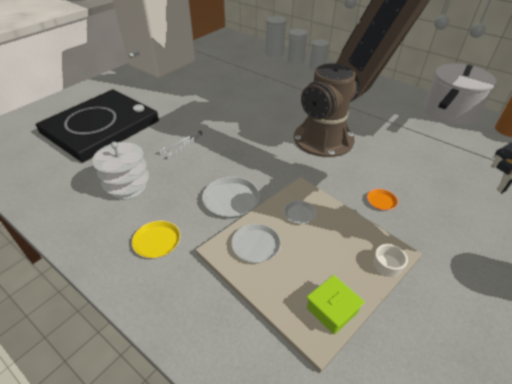

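The top view shows the slab with corners near (108,102), (249,114), (233,258) and (85,243). The medium plate is at (210,150), the small at (200,209) and the large at (274,186). The yellow and orange look-alikes are on the counter. Next I'll measure the positions.

```bash
cat > h.py <<'E'
import cv2,numpy as np
from plant import r
def ray(n,uv,z):
    c=r.get_calibration(n);R=cv2.Rodrigues(np.array(c["rvec"]))[0];C=-R.T@np.array(c["tvec"]).ravel()
    uv=np.atleast_2d(np.array(uv,float));d=np.c_[uv,np.ones(len(uv))]@np.linalg.inv(c["K"]).T@R
    return (C+d*((z-C[2])/d[:,2])[:,None])[:,:2]
def grab(n,f):
    im=cv2.cvtColor(r.capture(n),cv2.COLOR_RGB2BGR);cv2.imwrite(f"pics/{f}.png",im);return im
def rect(n,im,z,x0,x1,y0,y1,s=1000):
    # rectify plane z to metric image, 1 px = 1/s m; rows: x falling, cols: y falling
    c=r.get_calibration(n);P=np.array([[x1,y1,z],[x1,y0,z],[x0,y0,z],[x0,y1,z]])
    p=cv2.projectPoints(P,np.array(c["rvec"]),np.array(c["tvec"]),np.array(c["K"]),None)[0].reshape(-1,2)
    W,H=int((y1-y0)*s),int((x1-x0)*s)
    M=cv2.getPerspectiveTransform(p.astype(np.float32),np.float32([[0,0],[W,0],[W,H],[0,H]]))
    return cv2.warpPerspective(im,M,(W,H),flags=cv2.INTER_CUBIC)
def circ(n,im,z,guess,R,tol=.004,win=.03):
    # rim circle of known radius on plane z, Hough on metric image
    x0,x1,y0,y1=guess[0]-R-win,guess[0]+R+win,guess[1]-R-win,guess[1]+R+win
    g=cv2.cvtColor(rect(n,im,z,x0,x1,y0,y1),cv2.COLOR_BGR2GRAY);g=cv2.GaussianBlur(g,(5,5),0)
    c=cv2.HoughCircles(g,cv2.HOUGH_GRADIENT,1,200,param1=60,param2=8,minRadius=int((R-tol)*1000),maxRadius=int((R+tol)*1000))
    if c is None:return None
    u,v,q=c[0,0];return np.round([x1-v/1000,y1-u/1000,q/1000],4)
E
python3 - <<'E'
from h import *
t=cv2.imread("pics/top0.png");s=cv2.imread("pics/scene0.png")
h=cv2.cvtColor(t,cv2.COLOR_BGR2HSV)
m=((h[...,0]>8)&(h[...,0]<25)&(h[...,1]>30)&(h[...,1]<140)).astype(np.uint8);m[:60]=0;m[270:]=0
m=cv2.morphologyEx(m,cv2.MORPH_OPEN,np.ones((3,3)))
k=max(cv2.findContours(m,0,2)[0],key=cv2.contourArea);hull=cv2.convexHull(k)
w=ray("top",hull.reshape(-1,2),.025)
b=cv2.minAreaRect((w*1000).astype(np.float32));print("slab",b,cv2.boxPoints(b).round())
for nm,uvt,uvs,z,R in(("L",(274,186),(231,197),.022,.091),("M",(210,150),(255,244),.042,.068),("S",(200,209),(300,212),.039,.048)):
    print(nm,"top",ray("top",uvt,z),circ("top",t,z,ray("top",uvt,z)[0],R),"scene",ray("scene",uvs,z),circ("scene",s,z,ray("scene",uvs,z)[0],R))
o=rect("top",t,.03,.3,.75,-.2,.2,1500);cv2.imwrite("pics/rect0.png",o)
E
```

```text
slab ((514.3846435546875, 253.3691864013672), (441.2548828125, 440.1465759277344), 82.51654052734375) [[267.  63.]
 [704.   6.]
 [761. 443.]
 [325. 501.]]
L top [[ 0.48095073 -0.06245389]] [ 0.4805 -0.062   0.0889] scene [[ 0.48862941 -0.04950345]] [ 0.4851 -0.056   0.0884]
M top [[0.59106916 0.12610475]] [0.5916 0.1136 0.0659] scene [[0.59969436 0.13589102]] [0.5942 0.1324 0.0659]
S top [[0.41517377 0.15747643]] [0.4167 0.158  0.0445] scene [[0.4198268  0.16413126]] [0.4353 0.1536 0.0462]
```

View pics/rect0.png

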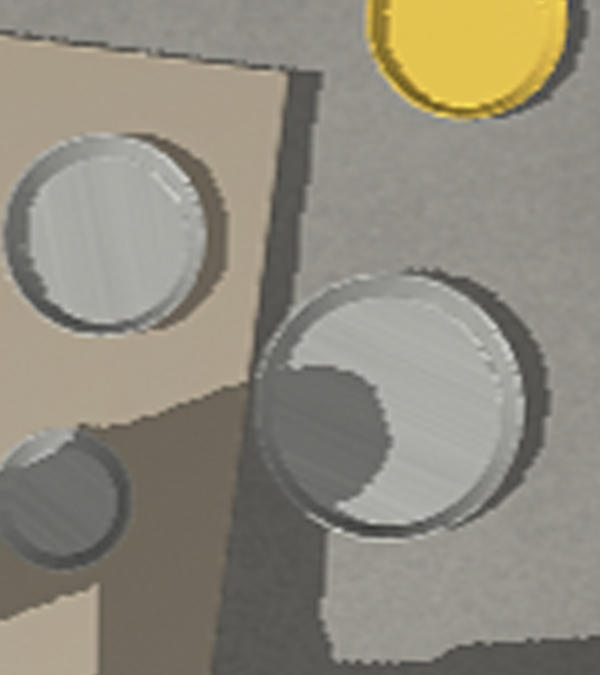

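Rectified at z=0.03 with 1.5 px/mm, the plates read as follows:

| Plate | Centre, px | World, m |
|---|---|---|
| Medium | (106,234) | (0.591, 0.128) |
| Large | (389,405) | (0.481, -0.060) |
| Small | (59,500) | (0.416, 0.160) |

The slab yaw is -7.5°. I'll write a row planner for the approach behind the medium plate.

```bash
cat >> h.py <<'E'
ORG=np.array([.5144,.2534]);YAW=np.radians(-7.5)
SX=np.array([np.cos(YAW),np.sin(YAW)]);SY=np.array([-SX[1],SX[0]])
def slab(p): d=np.array(p)[:2]-ORG;return np.array([d@SX,d@SY])
def world(a,b): return ORG+a*SX+b*SY
def pose():
    s=r.get_state();return np.r_[s["tcp_pos"],s["eef_rot"][2]]
def tool(c,th,d): # TCP xy and yaw to stand d behind plate centre c (slab frame), pushing th deg from -y towards -x
    y=-97.5-th;a=np.radians(y);w=world(*c)-d*np.array([np.cos(a),np.sin(a)]);return [*w,y]
def rows(wps,hand,start=None):
    # wps: [x,y,z,yaw,n] ; prints rounded rows for a tool pointing down
    p=pose() if start is None else np.array(start,float);out=[]
    for *q,n in wps:
        q=np.array(q);p0=p.copy()
        for i in range(n):
            t=p0+(q-p0)*(i+1)/n;d=t-p;a=np.radians(p[3])
            sh=np.round([d[0]*np.cos(a)+d[1]*np.sin(a),d[0]*np.sin(a)-d[1]*np.cos(a),-d[2]],4);tz=round(-d[3],2)
            out.append([sh.tolist(),[0,0,tz],hand])
            p=np.r_[p[:2]+sh[0]*np.array([np.cos(a),np.sin(a)])+sh[1]*np.array([np.sin(a),-np.cos(a)]),p[2]-sh[2],p[3]-tz]
    print(str(out).replace(" ",""),"maxshift",max(np.linalg.norm(o[0]) for o in out));print("end",p.round(4))
E
python3 - <<'E'
from h import *
for n,p in(("L",(.481,-.060)),("M",(.591,.128)),("S",(.4157,.160))):print(n,slab(p).round(4))
x,y,yw=tool(slab((.591,.128)),25,.080);print(x,y)
rows([[x,y,.31,yw,20],[x,y,.225,yw,4]],0)
E
```

```text
L [ 0.0078 -0.3151]
M [ 0.0923 -0.1143]
S [-0.0857 -0.1055]
0.6339839686677459 0.19547131566503084
[[[0.0265,0.0138,0.0047],[0,0,np.float64(5.13)],0],[[0.0276,0.0113,0.0047],[0,0,np.float64(5.13)],0],[[0.0285,0.0089,0.0047],[0,0,np.float64(5.13)],0],[[0.0292,0.0062,0.0047],[0,0,np.float64(5.13)],0],[[0.0297,0.0036,0.0047],[0,0,np.float64(5.14)],0],[[0.0298,0.001,0.0046],[0,0,np.float64(5.13)],0],[[0.0298,-0.0018,0.0047],[0,0,np.float64(5.13)],0],[[0.0295,-0.0044,0.0047],[0,0,np.float64(5.13)],0],[[0.0291,-0.007,0.0047],[0,0,np.float64(5.13)],0],[[0.0282,-0.0096,0.0047],[0,0,np.float64(5.13)],0],[[0.0274,-0.012,0.0047],[0,0,np.float64(5.13)],0],[[0.0261,-0.0145,0.0047],[0,0,np.float64(5.13)],0],[[0.0247,-0.0167,0.0047],[0,0,np.float64(5.13)],0],[[0.0231,-0.0189,0.0047],[0,0,np.float64(5.14)],0],[[0.0214,-0.0209,0.0047],[0,0,np.float64(5.13)],0],[[0.0194,-0.0227,0.0047],[0,0,np.float64(5.13)],0],[[0.0172,-0.0243,0.0047],[0,0,np.float64(5.13)],0],[[0.0151,-0.0258,0.0046],[0,0,np.float64(5.13)],0],[[0.0126,-0.0271,0.0047],[0,0,np.float64(5.13)],0],[[0.0102,-0.028,0.0047],[0,0,np.float64(5.13)],0],[[0.0,-0.0,0.0213],[0,0,np.float64(0.0)],0],[[0.0,-0.0,0.0212],[0,0,np.float64(0.0)],0],[[0.0,-0.0,0.0213],[0,0,np.float64(0.0)],0],[[0.0,-0.0,0.0212],[0,0,np.float64(0.0)],0]] maxshift 0.030296864524237486
end [   0.634     0.1955    0.225  -122.4977]
```

>>> {"fn": "carry_out", "kwargs": {
  "plan": [
    [[0.0265,0.014,0.005],[0,0,5.1],0],
    [[0.0275,0.0115,0.005],[0,0,5.1],0],
    [[0.0285,0.009,0.005],[0,0,5.1],0],
    [[0.029,0.006,0.005],[0,0,5.1],0],
    [[0.0295,0.0035,0.005],[0,0,5.1],0],
    [[0.03,0.001,0.005],[0,0,5.1],0],
    [[0.03,-0.002,0.005],[0,0,5.1],0],
    [[0.0295,-0.0045,0.005],[0,0,5.1],0],
    [[0.029,-0.007,0.005],[0,0,5.1],0],
    [[0.028,-0.0095,0.005],[0,0,5.1],0],
    [[0.0275,-0.012,0.005],[0,0,5.1],0],
    [[0.026,-0.0145,0.005],[0,0,5.1],0]
  ]
}}

```text
time_s: 1.1
tcp_pos: [0.4736, 0.3709, 0.3442]
eef_rot: [180.0, -0.0, -81.3]
contact_force: [0.7, 0.7, 0.5]
gripper_width: 0.0881
```

>>> {"fn": "carry_out", "kwargs": {
  "plan": [
    [[0.0245,-0.0165,0.004],[0,0,5.1],0],
    [[0.023,-0.019,0.004],[0,0,5.1],0],
    [[0.0215,-0.021,0.004],[0,0,5.1],0],
    [[0.0195,-0.0225,0.004],[0,0,5.1],0],
    [[0.017,-0.0245,0.004],[0,0,5.1],0],
    [[0.015,-0.026,0.004],[0,0,5.1],0],
    [[0.0125,-0.027,0.004],[0,0,5.1],0],
    [[0.01,-0.028,0.004],[0,0,5.1],0],
    [[0,0,0],[0,0,0],0],
    [[0,0,0],[0,0,0],0]
  ]
}}

```text
time_s: 1.93
tcp_pos: [0.6371, 0.197, 0.3114]
eef_rot: [179.9, -0.1, -122.0]
contact_force: [-0.8, -0.1, 0.8]
gripper_width: 0.0878
```

```bash
python3 - <<'E'
from h import *
print(pose(), r.get_state()["eef_rot"],r.get_state()["time_s"],r.get_state()["contact_force"])
x,y,yw=tool(slab((.591,.128)),25,.080);print(x,y,yw)
rows([[x,y,.235,yw,4],[x,y,.209,yw,2]],0)
E
```

```text
[   0.63709854    0.19704065    0.31141316 -122.01946863] [ 1.79947646e+02 -1.01163109e-01 -1.22019469e+02] 1.9333 [-0.79217531 -0.07168577  0.83972048]
0.6339839686677459 0.19547131566503084 -122.5
[[[0.0007,0.0005,0.0191],[0,0,np.float64(0.12)],0],[[0.0008,0.0004,0.0191],[0,0,np.float64(0.12)],0],[[0.0007,0.0005,0.0191],[0,0,np.float64(0.12)],0],[[0.0008,0.0004,0.0191],[0,0,np.float64(0.12)],0],[[-0.0,-0.0,0.013],[0,0,np.float64(0.0)],0],[[-0.0,-0.0,0.013],[0,0,np.float64(0.0)],0]] maxshift 0.019120930939679686
end [   0.634     0.1955    0.209  -122.4995]
```

>>> {"fn": "carry_out", "kwargs": {
  "plan": [
    [[0.003,0.002,0.03],[0,0,0.5],0],
    [[0,0,0.03],[0,0,0],0],
    [[0,0,0.025],[0,0,0],0],
    [[0,0,0.01],[0,0,0],0],
    [[0,0,0.006],[0,0,0],0],
    [[0,0,0],[0,0,0],0]
  ]
}}

```text
time_s: 2.43
tcp_pos: [0.6328, 0.1977, 0.211]
eef_rot: [180.0, -0.1, -122.3]
contact_force: [0.1, 0.3, -0.1]
gripper_width: 0.0878
```

```bash
python3 - <<'E'
from h import *
print(pose(),r.get_state()["contact_force"])
t=grab("top","top1");s=grab("scene","scene1")
a=cv2.resize(t[70:270,70:330],None,fx=1.5,fy=1.5);b=cv2.resize(s[150:350,170:430],None,fx=1.5,fy=1.5)
cv2.imwrite("pics/v1.png",np.hstack([a,b]))
c=r.get_calibration("top")
# nominal path of plate centre (slab frame) and push angle
C=slab((.591,.128));x,y,yw=tool(C,25,.066)
W=[[x,y,.2095,yw,1]]
for c,th,n in(((.060,-.155),25,4),((.020,-.2),15,5),((.009,-.23),3,4)):
    x,y,yw=tool(c,th,.063);W.append([x,y,.2095,yw,n])
rows(W,0)
E
```

```text
[   0.63284559    0.19765062    0.21100384 -122.29773713] [ 0.06980037  0.28635229 -0.07635706]
[[[0.0158,-0.0015,0.0035],[0,0,np.float64(0.19)],0],[[0.0134,0.003,0.0],[0,0,np.float64(0.0)],0],[[0.0133,0.003,0.0],[0,0,np.float64(0.0)],0],[[0.0134,0.0031,0.0],[0,0,np.float64(0.0)],0],[[0.0134,0.003,0.0],[0,0,np.float64(0.0)],0],[[0.0117,0.0056,0.0],[0,0,np.float64(-2.0)],0],[[0.0116,0.0061,0.0],[0,0,np.float64(-2.0)],0],[[0.0113,0.0064,0.0],[0,0,np.float64(-2.0)],0],[[0.011,0.0068,0.0],[0,0,np.float64(-2.0)],0],[[0.0109,0.0072,0.0],[0,0,np.float64(-2.0)],0],[[0.0083,0.004,0.0],[0,0,np.float64(-3.0)],0],[[0.0081,0.0044,0.0],[0,0,np.float64(-3.0)],0],[[0.0078,0.0049,0.0],[0,0,np.float64(-3.0)],0],[[0.0076,0.0052,0.0],[0,0,np.float64(-3.0)],0]] maxshift 0.016252384440444422
end [ 5.048000e-01  8.610000e-02  2.095000e-01 -1.004999e+02]
```

View pics/v1.png

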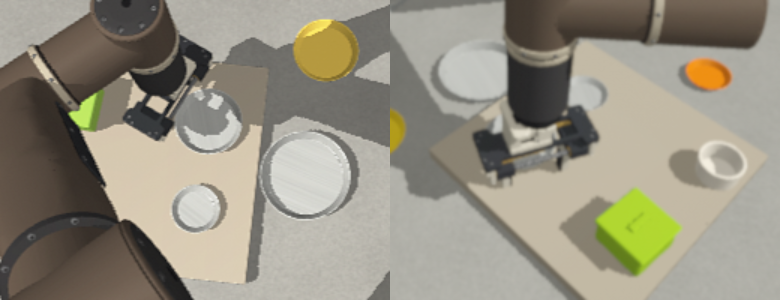

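The fingers are down on the slab behind the medium plate and straddle its rim. The plate is at about (208,122) in the left half of the crop, and nothing else has been touched. Now I'll push.

>>> {"fn": "carry_out", "kwargs": {
  "plan": [
    [[0.012,0,0.002],[0,0,0],0],
    [[0.012,0.002,0],[0,0,0],0],
    [[0.013,0.003,0],[0,0,0],0],
    [[0.013,0.003,0],[0,0,0],0],
    [[0.013,0.003,0],[0,0,0],0],
    [[0.013,0.005,0],[0,0,-1.5],0],
    [[0.012,0.006,0],[0,0,-2],0],
    [[0.012,0.006,0],[0,0,-2],0],
    [[0.011,0.0065,0],[0,0,-2],0],
    [[0.011,0.007,0],[0,0,-2],0],
    [[0.006,0.003,0],[0,0,-1],0],
    [[0,0,0],[0,0,0],0]
  ]
}}

```text
time_s: 3.53
tcp_pos: [0.5286, 0.1073, 0.2107]
eef_rot: [-180.0, 0.1, -111.9]
contact_force: [0.7, 0.6, -0.5]
gripper_width: 0.0877
```

```bash
python3 - <<'E'
from h import *
p=pose();print(p,r.get_state()["contact_force"],"tool in slab",slab(p))
a=np.radians(p[3]);print("pred plate",slab(p[:2]+.0615*np.array([np.cos(a),np.sin(a)])))
t=grab("top","top2");s=grab("scene","scene2")
o=rect("top",t,.042,.35,.7,-.17,.22,1000);b=cv2.resize(s[150:350,170:430],None,fx=1.5,fy=1.5)
cv2.imwrite("pics/v2.png",np.hstack([o,cv2.resize(b,(390,350))]))
E
```

```text
[ 5.28646721e-01  1.07286878e-01  2.10707465e-01 -1.11875324e+02] [ 0.71538649  0.55060903 -0.47145219] tool in slab [ 0.03319643 -0.14300353]
pred plate [ 0.01792766 -0.20257798]
```

View pics/v2.png

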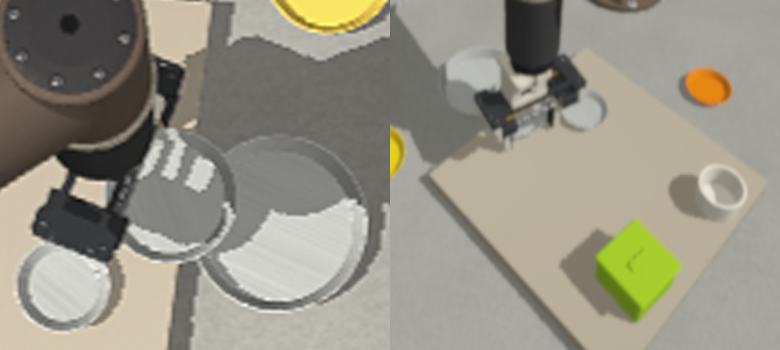

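The medium plate is at about (169,194) in the rectified crop, slab frame (0.018, -0.202), which matches the prediction. Next I'll push it straight over the edge.

```bash
python3 - <<'E'
from h import *
W=[]
for c,th,n in(((.009,-.235),4,5),((.008,-.302),0,9)):
    x,y,yw=tool(c,th,.0615);W.append([x,y,.2095,yw,n])
rows(W,0)
E
```

```text
[[[0.0072,0.0025,0.0002],[0,0,np.float64(-2.09)],0],[[0.0071,0.0027,0.0001],[0,0,np.float64(-2.08)],0],[[0.0069,0.003,0.0002],[0,0,np.float64(-2.09)],0],[[0.0069,0.0033,0.0002],[0,0,np.float64(-2.09)],0],[[0.0067,0.0035,0.0002],[0,0,np.float64(-2.08)],0],[[0.0075,0.0001,-0.0],[0,0,np.float64(-0.44)],0],[[0.0074,0.0001,-0.0],[0,0,np.float64(-0.45)],0],[[0.0075,0.0002,-0.0],[0,0,np.float64(-0.44)],0],[[0.0074,0.0002,-0.0],[0,0,np.float64(-0.45)],0],[[0.0075,0.0003,-0.0],[0,0,np.float64(-0.44)],0],[[0.0074,0.0004,-0.0],[0,0,np.float64(-0.45)],0],[[0.0075,0.0004,-0.0],[0,0,np.float64(-0.44)],0],[[0.0074,0.0004,-0.0],[0,0,np.float64(-0.45)],0],[[0.0074,0.0006,-0.0],[0,0,np.float64(-0.44)],0]] maxshift 0.007651143705355429
end [ 4.9090e-01  1.3900e-02  2.0950e-01 -9.7505e+01]
```

>>> {"fn": "carry_out", "kwargs": {
  "plan": [
    [[0.007,0.0025,0],[0,0,-2.1],0],
    [[0.007,0.0027,0],[0,0,-2.1],0],
    [[0.007,0.003,0],[0,0,-2.1],0],
    [[0.007,0.0033,0],[0,0,-2.1],0],
    [[0.007,0.0035,0],[0,0,-2.1],0],
    [[0.0075,0.0002,0],[0,0,-0.4],0],
    [[0.0075,0.0002,0],[0,0,-0.4],0],
    [[0.0075,0.0002,0],[0,0,-0.4],0],
    [[0.0075,0.0003,0],[0,0,-0.4],0],
    [[0.0075,0.0003,0],[0,0,-0.4],0],
    [[0.0075,0.0003,0],[0,0,-0.4],0],
    [[0.0075,0.0003,0],[0,0,-0.4],0]
  ]
}}

```text
time_s: 4.63
tcp_pos: [0.4934, 0.0272, 0.2094]
eef_rot: [180.0, -0.0, -98.6]
contact_force: [0.5, 1.7, -1.3]
gripper_width: 0.0877
```

>>> {"fn": "carry_out", "kwargs": {
  "plan": [
    [[0.0075,0.0004,0],[0,0,-0.4],0],
    [[0.0075,0.0004,0],[0,0,-0.4],0],
    [[0,0,0],[0,0,0],0]
  ]
}}

```text
time_s: 4.88
tcp_pos: [0.4903, 0.0121, 0.2096]
eef_rot: [180.0, -0.0, -97.8]
contact_force: [-1.0, 0.8, 0.1]
gripper_width: 0.0875
```

```bash
python3 - <<'E'
from h import *
p=pose();print(p,r.get_state()["contact_force"],"tool in slab",slab(p))
t=grab("top","top3");s=grab("scene","scene3")
o=rect("top",t,.022,.35,.7,-.2,.19,1000);b=cv2.resize(s[130:260,170:330],(390,350))
cv2.imwrite("pics/v3.png",np.hstack([o,b]))
E
```

```text
[ 4.90251051e-01  1.20772754e-02  2.09561497e-01 -9.77989070e+01] [-1.01415114  0.78608662  0.05544306] tool in slab [ 0.00755658 -0.24241025]
```

View pics/v3.png

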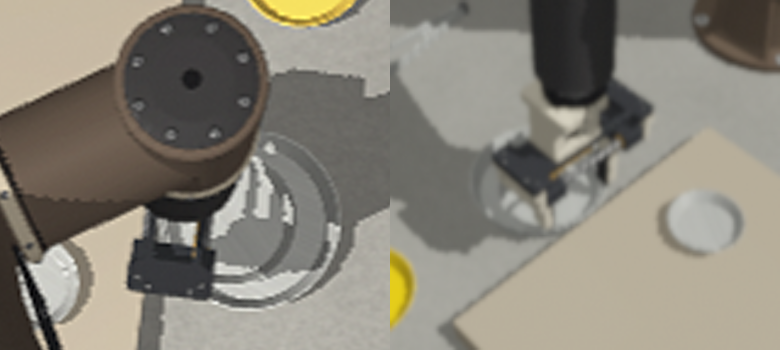

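The medium plate has dropped off the slab into the large one, but it looks off-centre towards the slab, and the arm hides part of it. I'll lift clear and look again.

```bash
python3 - <<'E'
from h import *
x,y,yw=tool((-.0857,-.1055),-25,.085);p=pose();print(x,y)
rows([[p[0],p[1],.27,p[3],2],[x,y,.28,yw,9]],0)
E
```

```text
0.39010266914318575 0.24105460261192074
[[[-0.0,0.0,-0.0301],[0,0,np.float64(-0.0)],0],[[-0.0,0.0,-0.0302],[0,0,np.float64(-0.0)],0],[[-0.0236,0.0145,-0.0011],[0,0,np.float64(-2.81)],0],[[-0.0242,0.0134,-0.0011],[0,0,np.float64(-2.82)],0],[[-0.0249,0.0121,-0.0011],[0,0,np.float64(-2.81)],0],[[-0.0255,0.011,-0.0011],[0,0,np.float64(-2.81)],0],[[-0.0259,0.0096,-0.0011],[0,0,np.float64(-2.81)],0],[[-0.0264,0.0084,-0.0011],[0,0,np.float64(-2.82)],0],[[-0.0268,0.0071,-0.0012],[0,0,np.float64(-2.81)],0],[[-0.0271,0.0057,-0.0011],[0,0,np.float64(-2.81)],0],[[-0.0273,0.0044,-0.0011],[0,0,np.float64(-2.82)],0]] maxshift 0.0302
end [  0.3901   0.241    0.28   -72.4967]
```

>>> {"fn": "carry_out", "kwargs": {
  "plan": [
    [[0,0,-0.03],[0,0,0],0],
    [[0,0,-0.03],[0,0,0],0],
    [[-0.0235,0.0145,-0.001],[0,0,-2.8],0],
    [[-0.024,0.0135,-0.001],[0,0,-2.8],0],
    [[-0.025,0.012,-0.001],[0,0,-2.8],0],
    [[-0.0255,0.011,-0.001],[0,0,-2.8],0],
    [[-0.026,0.0095,-0.001],[0,0,-2.8],0],
    [[-0.0265,0.0085,-0.001],[0,0,-2.8],0],
    [[-0.027,0.007,-0.001],[0,0,-2.8],0],
    [[-0.027,0.0055,-0.001],[0,0,-2.8],0],
    [[-0.0275,0.0045,-0.001],[0,0,-2.8],0],
    [[0,0,0],[0,0,0],0]
  ]
}}

```text
time_s: 5.98
tcp_pos: [0.3894, 0.2455, 0.2794]
eef_rot: [-179.9, 0.1, -72.2]
contact_force: [0.1, 0.0, 0.3]
gripper_width: 0.0878
```

```bash
python3 - <<'E'
from h import *
print(pose())
t=grab("top","top4");s=grab("scene","scene4")
o=rect("top",t,.021,.35,.6,-.2,.1,1300);b=rect("scene",s,.021,.35,.6,-.2,.1,1300)
cv2.imwrite("pics/v4.png",np.hstack([o,b]))
E
```

```text
[  0.38939253   0.24552925   0.27938013 -72.20484572]
```

View pics/v4.png

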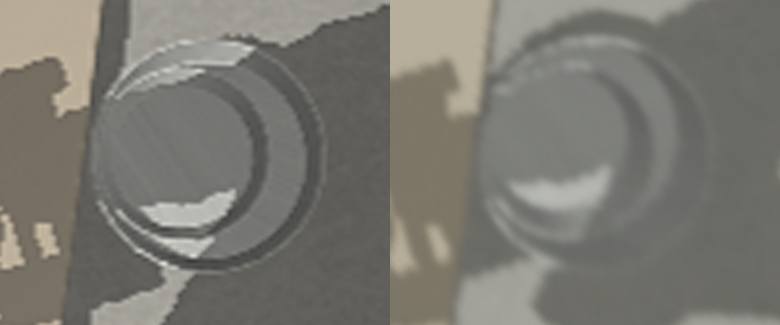

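The large plate hasn't moved (0.481, -0.060). The medium is inside it but sits 20 mm towards the slab, against the wall. I'll nudge it to the centre with closed fingers from inside its floor.

```bash
python3 - <<'E'
from h import *
a=world(.008,-.322);b=world(.008,-.356);print(a,b)
rows([[*a,.26,-97.5,11],[*a,.189,-97.5,4],[*b,.189,-97.5,6]],255)
E
```

```text
[ 0.48030212 -0.06688945] [ 0.47586423 -0.10059858]
[[[0.0293,0.0007,0.0017],[0,0,np.float64(2.28)],255],[[0.0294,-0.0006,0.0017],[0,0,np.float64(2.28)],255],[[0.0293,-0.0016,0.0017],[0,0,np.float64(2.28)],255],[[0.0292,-0.0029,0.0017],[0,0,np.float64(2.27)],255],[[0.029,-0.004,0.0017],[0,0,np.float64(2.28)],255],[[0.0289,-0.0052,0.0018],[0,0,np.float64(2.28)],255],[[0.0287,-0.0063,0.0017],[0,0,np.float64(2.28)],255],[[0.0284,-0.0074,0.0017],[0,0,np.float64(2.28)],255],[[0.028,-0.0085,0.0017],[0,0,np.float64(2.28)],255],[[0.0277,-0.0097,0.0017],[0,0,np.float64(2.27)],255],[[0.0273,-0.0108,0.0017],[0,0,np.float64(2.28)],255],[[0.0,0.0,0.0177],[0,0,np.float64(0.0)],255],[[0.0,0.0,0.0178],[0,0,np.float64(0.0)],255],[[0.0,0.0,0.0177],[0,0,np.float64(0.0)],255],[[0.0,0.0,0.0178],[0,0,np.float64(0.0)],255],[[0.0057,0.0,-0.0],[0,0,np.float64(0.0)],255],[[0.0056,0.0,-0.0],[0,0,np.float64(0.0)],255],[[0.0057,0.0,-0.0],[0,0,np.float64(0.0)],255],[[0.0057,0.0,-0.0],[0,0,np.float64(0.0)],255],[[0.0057,0.0,-0.0],[0,0,np.float64(0.0)],255],[[0.0056,0.0,-0.0],[0,0,np.float64(0.0)],255]] maxshift 0.029455220250407227
end [  0.4759  -0.1006   0.189  -97.4973]
```

>>> {"fn": "carry_out", "kwargs": {
  "plan": [
    [[0.0295,0.0005,0.0015],[0,0,2.3],255],
    [[0.0295,-0.0005,0.0015],[0,0,2.3],255],
    [[0.0295,-0.0015,0.0015],[0,0,2.3],255],
    [[0.029,-0.003,0.0015],[0,0,2.3],255],
    [[0.029,-0.004,0.0015],[0,0,2.3],255],
    [[0.029,-0.005,0.0015],[0,0,2.3],255],
    [[0.0285,-0.0065,0.0015],[0,0,2.3],255],
    [[0.0285,-0.0075,0.0015],[0,0,2.3],255],
    [[0.028,-0.0085,0.0015],[0,0,2.3],255],
    [[0.0275,-0.0095,0.0015],[0,0,2.3],255],
    [[0.027,-0.011,0.0015],[0,0,2.3],255],
    [[0,0,0],[0,0,0],255]
  ],
  "grip_force": 10
}}

```text
time_s: 7.08
tcp_pos: [0.4803, -0.0723, 0.2616]
eef_rot: [180.0, -0.0, -98.3]
contact_force: [1.0, -0.6, 0.4]
gripper_width: 0.0129
```

>>> {"fn": "carry_out", "kwargs": {
  "plan": [
    [[0,0,0.025],[0,0,0],255],
    [[0,0,0.02],[0,0,0],255],
    [[0,0,0.013],[0,0,0],255],
    [[0,0,0.006],[0,0,0],255],
    [[0,0,0],[0,0,0],255]
  ]
}}

```text
time_s: 7.5
tcp_pos: [0.4791, -0.0687, 0.1969]
eef_rot: [179.8, -0.1, -97.9]
contact_force: [0.3, -0.4, 0.7]
gripper_width: 0.0004
```

>>> {"fn": "carry_out", "kwargs": {
  "plan": [
    [[0,0,0.004],[0,0,0],255],
    [[0,0,0.003],[0,0,0],255],
    [[0.004,0,0],[0,0,0],255],
    [[0.005,0,0],[0,0,0],255],
    [[0.005,0,0],[0,0,0],255],
    [[0.005,0,0],[0,0,0],255],
    [[0.005,0,0],[0,0,0],255],
    [[0.004,0,0],[0,0,0],255],
    [[0.004,0,0],[0,0,0],255],
    [[0,0,0],[0,0,0],255]
  ]
}}

```text
time_s: 8.33
tcp_pos: [0.4755, -0.1005, 0.1914]
eef_rot: [-180.0, 0.0, -97.9]
contact_force: [-0.4, 0.9, 1.5]
gripper_width: 0.0005
```

```bash
python3 - <<'E'
from h import *
p=pose();print(p,slab(p),r.get_state()["contact_force"])
x,y,yw=tool((-.0857,-.1055),-25,.080)
rows([[p[0],p[1],.28,p[3],3],[x,y,.28,yw,13]],60)
E
```

```text
[  0.47552036  -0.10051614   0.19136636 -97.89909923] [ 0.00764831 -0.35596315] [-0.38188008  0.9179106   1.45523245]
[[[-0.0,0.0,-0.0295],[0,0,np.float64(-0.0)],60],[[-0.0,0.0,-0.0296],[0,0,np.float64(-0.0)],60],[[-0.0,0.0,-0.0295],[0,0,np.float64(-0.0)],60],[[-0.0248,0.01,-0.0],[0,0,np.float64(-1.95)],60],[[-0.0251,0.0091,-0.0],[0,0,np.float64(-1.96)],60],[[-0.0254,0.0082,-0.0],[0,0,np.float64(-1.95)],60],[[-0.0256,0.0074,-0.0],[0,0,np.float64(-1.96)],60],[[-0.0259,0.0065,-0.0],[0,0,np.float64(-1.95)],60],[[-0.0261,0.0056,-0.0],[0,0,np.float64(-1.95)],60],[[-0.0263,0.0047,-0.0],[0,0,np.float64(-1.96)],60],[[-0.0264,0.0038,-0.0],[0,0,np.float64(-1.95)],60],[[-0.0266,0.0029,-0.0],[0,0,np.float64(-1.95)],60],[[-0.0266,0.002,-0.0],[0,0,np.float64(-1.96)],60],[[-0.0267,0.0011,-0.0],[0,0,np.float64(-1.95)],60],[[-0.0267,0.0002,-0.0],[0,0,np.float64(-1.96)],60],[[-0.0267,-0.0007,-0.0],[0,0,np.float64(-1.95)],60]] maxshift 0.0296
end [  0.3916   0.2363   0.28   -72.4991]
```

>>> {"fn": "carry_out", "kwargs": {
  "plan": [
    [[0,0,-0.03],[0,0,0],255],
    [[0,0,-0.03],[0,0,0],255],
    [[0,0,-0.03],[0,0,0],75],
    [[-0.025,0.01,0],[0,0,-1.95],75],
    [[-0.025,0.009,0],[0,0,-1.95],75],
    [[-0.0255,0.008,0],[0,0,-1.95],75],
    [[-0.0255,0.0075,0],[0,0,-1.95],75],
    [[-0.026,0.0065,0],[0,0,-1.95],75],
    [[-0.026,0.0055,0],[0,0,-1.95],75],
    [[-0.0265,0.0045,0],[0,0,-1.95],75],
    [[-0.0265,0.004,0],[0,0,-1.95],75],
    [[-0.0265,0.003,0],[0,0,-1.95],75]
  ]
}}

```text
time_s: 9.33
tcp_pos: [0.4168, 0.1345, 0.2812]
eef_rot: [180.0, -0.0, -80.2]
contact_force: [0.7, 0.7, -0.3]
gripper_width: 0.0598
```

>>> {"fn": "carry_out", "kwargs": {
  "plan": [
    [[-0.0265,0.002,0],[0,0,-1.95],75],
    [[-0.0265,0.001,0],[0,0,-1.95],75],
    [[-0.0265,0,0],[0,0,-1.95],75],
    [[-0.0265,-0.0005,0],[0,0,-1.95],75],
    [[0,0,0],[0,0,0],75]
  ]
}}

```text
time_s: 9.75
tcp_pos: [0.3916, 0.2398, 0.2814]
eef_rot: [-179.9, 0.0, -72.2]
contact_force: [1.0, 0.6, 0.6]
gripper_width: 0.0617
```

```bash
python3 - <<'E'
from h import *
t=grab("top","top5")
x,y,yw=tool((-.0857,-.1055),-25,.070)
print(pose(),x,y)
rows([[x,y,.2085,yw,4]],75)
cv2.imwrite("pics/v5.png",rect("top",t,.022,.33,.6,-.2,.25,1300))
E
```

```text
[  0.3915411    0.23823782   0.2810905  -72.33771624] 0.3946132561357498 0.22674884835069734
[[[0.003,0.0001,0.0181],[0,0,np.float64(0.04)],75],[[0.0029,0.0002,0.0182],[0,0,np.float64(0.04)],75],[[0.003,0.0001,0.0181],[0,0,np.float64(0.04)],75],[[0.003,0.0001,0.0182],[0,0,np.float64(0.04)],75]] maxshift 0.018445866745696718
end [  0.3947   0.2267   0.2085 -72.4977]
```

View pics/v5.png

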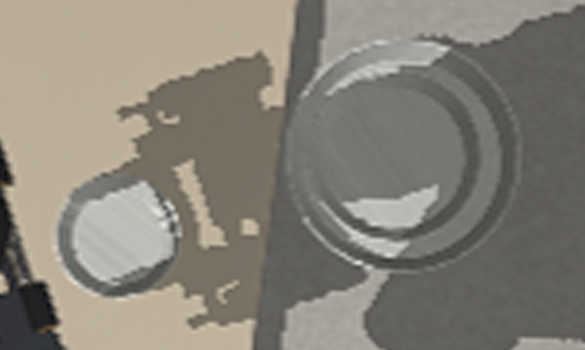

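The medium plate now lies inside the large one with its centre at about (392,152), slab frame (0.009, -0.306). The large plate's centre is still at (403,154). The small plate is at (118,235), world (0.418, 0.157). I'll lower behind the small plate and push.

>>> {"fn": "carry_out", "kwargs": {
  "plan": [
    [[0.003,0,0.03],[0,0,0],75],
    [[0.003,0,0.025],[0,0,0],75],
    [[0.003,0,0.01],[0,0,0],75],
    [[0.003,0,0.007],[0,0,0],75],
    [[0,0,0],[0,0,0],75]
  ]
}}

```text
time_s: 10.22
tcp_pos: [0.3953, 0.2237, 0.2079]
eef_rot: [179.8, -0.1, -72.6]
contact_force: [-0.0, -0.7, -0.0]
gripper_width: 0.062
```

```bash
python3 - <<'E'
from h import *
p=pose();print(p,slab(p),r.get_state()["contact_force"])
W=[]
for c,th,d,n in(((-.083,-.107),-25,.05,2),((-.050,-.142),-25,.046,4),((-.005,-.188),-15,.046,6),((.008,-.22),-3,.046,4),((.009,-.292),0,.046,10)):
    x,y,yw=tool(c,th,d);W.append([x,y,.2085,yw,n])
rows(W,75)
E
```

```text
[  0.39530529   0.22370812   0.20786741 -72.59234241] [-0.11420027 -0.04498284] [-0.04239347 -0.68365483 -0.02903634]
[[[0.0097,-0.001,-0.0003],[0,0,np.float64(-0.05)],75],[[0.0097,-0.0011,-0.0003],[0,0,np.float64(-0.04)],75],[[0.0124,-0.0038,-0.0],[0,0,np.float64(-0.0)],75],[[0.0124,-0.0038,-0.0],[0,0,np.float64(-0.0)],75],[[0.0124,-0.0037,-0.0],[0,0,np.float64(-0.0)],75],[[0.0125,-0.0038,-0.0],[0,0,np.float64(-0.0)],75],[[0.0102,-0.0049,-0.0],[0,0,np.float64(1.67)],75],[[0.0101,-0.0052,-0.0],[0,0,np.float64(1.66)],75],[[0.0099,-0.0055,-0.0],[0,0,np.float64(1.67)],75],[[0.0098,-0.0057,-0.0],[0,0,np.float64(1.67)],75],[[0.0096,-0.0061,-0.0],[0,0,np.float64(1.66)],75],[[0.0094,-0.0063,-0.0],[0,0,np.float64(1.67)],75],[[0.0088,-0.0035,-0.0],[0,0,np.float64(3.0)],75],[[0.0086,-0.0039,-0.0],[0,0,np.float64(3.0)],75],[[0.0085,-0.0043,-0.0],[0,0,np.float64(3.0)],75],[[0.0081,-0.0048,-0.0],[0,0,np.float64(3.0)],75],[[0.0072,0.0,-0.0],[0,0,np.float64(0.3)],75],[[0.0072,0.0,-0.0],[0,0,np.float64(0.3)],75],[[0.0072,-0.0,-0.0],[0,0,np.float64(0.3)],75],[[0.0072,-0.0001,-0.0],[0,0,np.float64(0.3)],75],[[0.0072,-0.0001,-0.0],[0,0,np.float64(0.3)],75],[[0.0072,-0.0002,-0.0],[0,0,np.float64(0.3)],75],[[0.0072,-0.0002,-0.0],[0,0,np.float64(0.3)],75],[[0.0072,-0.0002,-0.0],[0,0,np.float64(0.3)],75],[[0.0072,-0.0003,-0.0],[0,0,np.float64(0.3)],75],[[0.0072,-0.0003,-0.0],[0,0,np.float64(0.3)],75]] maxshift 0.01306483830745716
end [ 4.91300e-01  8.30000e-03  2.08500e-01 -9.75023e+01]
```

>>> {"fn": "carry_out", "kwargs": {
  "plan": [
    [[0.009,-0.001,0],[0,0,0],75],
    [[0.009,-0.001,0],[0,0,0],75],
    [[0.0125,-0.0035,0],[0,0,0],75],
    [[0.0125,-0.004,0],[0,0,0],75],
    [[0.0125,-0.004,0],[0,0,0],75],
    [[0.0125,-0.004,0],[0,0,0],75],
    [[0.0105,-0.005,0],[0,0,1.7],75],
    [[0.0105,-0.005,0],[0,0,1.7],75],
    [[0.01,-0.0055,0],[0,0,1.7],75],
    [[0.01,-0.0055,0],[0,0,1.7],75],
    [[0.0095,-0.006,0],[0,0,1.7],75],
    [[0.006,-0.004,0],[0,0,1.2],75]
  ]
}}

```text
time_s: 11.22
tcp_pos: [0.4769, 0.1165, 0.2101]
eef_rot: [-179.9, 0.0, -82.4]
contact_force: [-0.5, 1.1, -0.3]
gripper_width: 0.0619
```

```bash
python3 - <<'E'
from h import *
p=pose();print(p,slab(p),r.get_state()["contact_force"])
a=np.radians(p[3]);print("pred plate",slab(p[:2]+.046*np.array([np.cos(a),np.sin(a)])))
t=grab("top","top6");s=grab("scene","scene6")
cv2.imwrite("pics/v6.png",np.hstack([rect("top",t,.039,.33,.6,-.2,.2,1000),rect("scene",s,.039,.33,.6,-.2,.2,1000)]))
W=[]
for c,th,d,n in(((.009,-.222),-3,.046,4),((.009,-.292),0,.046,10)):
    x,y,yw=tool(c,th,d);W.append([x,y,.2085,yw,n])
rows(W,75)
E
```

```text
[  0.47691503   0.11654482   0.210123   -82.36632654] [-0.0193011  -0.14057714] [-0.51142742  1.05595302 -0.29109279]
pred plate [-0.00729179 -0.18498183]
[[[0.0103,-0.004,0.0003],[0,0,np.float64(3.04)],75],[[0.0101,-0.0044,0.0004],[0,0,np.float64(3.04)],75],[[0.0099,-0.0051,0.0003],[0,0,np.float64(3.04)],75],[[0.0095,-0.0055,0.0003],[0,0,np.float64(3.04)],75],[[0.007,0.0001,0.0],[0,0,np.float64(0.3)],75],[[0.007,0.0001,0.0],[0,0,np.float64(0.3)],75],[[0.007,0.0001,0.0],[0,0,np.float64(0.3)],75],[[0.007,-0.0,0.0],[0,0,np.float64(0.3)],75],[[0.007,-0.0,0.0],[0,0,np.float64(0.3)],75],[[0.007,-0.0001,0.0],[0,0,np.float64(0.3)],75],[[0.007,-0.0001,0.0],[0,0,np.float64(0.3)],75],[[0.007,-0.0001,0.0],[0,0,np.float64(0.3)],75],[[0.007,-0.0002,0.0],[0,0,np.float64(0.3)],75],[[0.007,-0.0002,0.0],[0,0,np.float64(0.3)],75]] maxshift 0.011140466776576286
end [ 4.91200e-01  8.30000e-03  2.08500e-01 -9.74979e+01]
```

View pics/v6.png

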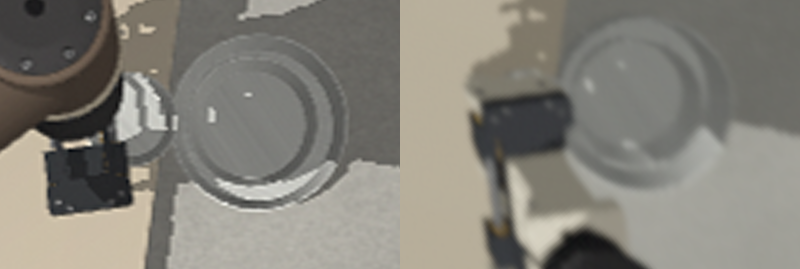

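The small plate is at (127,117) in the crop, slab frame (-0.008, -0.183), as predicted. I'll push it straight over the edge.

>>> {"fn": "carry_out", "kwargs": {
  "plan": [
    [[0.01,-0.004,0.001],[0,0,3],75],
    [[0.01,-0.0045,0],[0,0,3],75],
    [[0.01,-0.005,0],[0,0,3],75],
    [[0.0095,-0.0055,0],[0,0,3],75],
    [[0.007,0,0],[0,0,0.3],75],
    [[0.007,0,0],[0,0,0.3],75],
    [[0.007,0,0],[0,0,0.3],75],
    [[0.007,0,0.001],[0,0,0.3],75],
    [[0.007,0,0.001],[0,0,0.3],75],
    [[0.007,0,0.001],[0,0,0.3],75],
    [[0.007,0,0],[0,0,0.3],75],
    [[0.007,0,0],[0,0,0.3],75]
  ]
}}

```text
time_s: 12.32
tcp_pos: [0.4919, 0.0228, 0.2049]
eef_rot: [180.0, -0.0, -96.6]
contact_force: [-0.1, -0.2, -0.9]
gripper_width: 0.0619
```

>>> {"fn": "carry_out", "kwargs": {
  "plan": [
    [[0.007,0,0],[0,0,0.3],75],
    [[0.006,0,0],[0,0,0.3],75],
    [[0,0,0],[0,0,0],75]
  ]
}}

```text
time_s: 12.57
tcp_pos: [0.4903, 0.0096, 0.2051]
eef_rot: [180.0, -0.0, -97.3]
contact_force: [0.0, 1.2, -0.9]
gripper_width: 0.0617
```

```bash
python3 - <<'E'
from h import *
p=pose();print(p,slab(p),r.get_state()["contact_force"])
t=grab("top","top7");s=grab("scene","scene7")
cv2.imwrite("pics/v7.png",np.hstack([rect("top",t,.025,.38,.58,-.18,.1,1400),cv2.resize(s[150:250,170:310],(392,280),interpolation=cv2.INTER_CUBIC)]))
E
```

```text
[ 4.90261902e-01  9.56726093e-03  2.05061295e-01 -9.73025020e+01] [ 0.00789497 -0.24489737] [ 0.02704008  1.19156058 -0.94014991]Traceback (most recent call last):
  File "<stdin>", line 4, in <module>
    return _nx.concatenate(arrs, 1, dtype=dtype, casting=casting)
           ~~~~~~~~~~~~~~~^^^^^^^^^^^^^^^^^^^^^^^^^^^^^^^^^^^^^^^
ValueError: all the input array dimensions except for the concatenation axis must match exactly, but along dimension 0, the array at index 0 has size 279 and the array at index 1 has size 280
```

```bash
python3 - <<'E'
from h import *
t=cv2.imread("pics/top7.png");s=cv2.imread("pics/scene7.png")
a=cv2.resize(rect("top",t,.025,.38,.58,-.18,.1,1400),(392,280))
cv2.imwrite("pics/v7.png",np.hstack([a,cv2.resize(s[150:250,170:310],(392,280),interpolation=cv2.INTER_CUBIC)]))
E
```

```text
(no output)
```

View pics/v7.png

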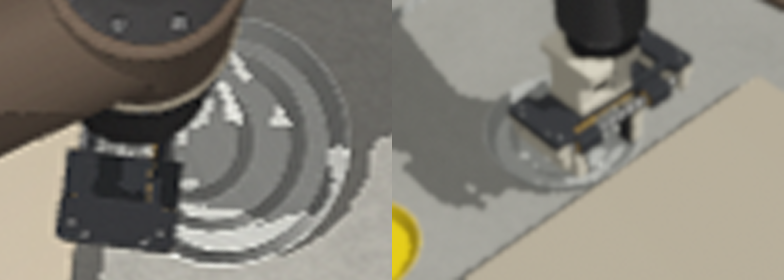

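The small plate is down inside the medium one, with its right edge at u=253, but 15–18 mm towards the slab. I'll push a little more at this height and then lift off.

>>> {"fn": "carry_out", "kwargs": {
  "plan": [
    [[0.005,0,0],[0,0,0],75],
    [[0.005,0,0],[0,0,0],75],
    [[0.004,0,0],[0,0,0],75],
    [[-0.004,0,0],[0,0,0],75],
    [[0,0,-0.025],[0,0,0],75],
    [[0,0,-0.035],[0,0,0],75],
    [[-0.03,0,-0.01],[0,0,0],255],
    [[-0.035,0,0],[0,0,0],255],
    [[-0.035,0,0],[0,0,0],255],
    [[-0.035,0,0],[0,0,0],255],
    [[-0.035,0,0],[0,0,0],255],
    [[-0.03,0,0],[0,0,0],255]
  ]
}}

```text
time_s: 13.67
tcp_pos: [0.5145, 0.2016, 0.2754]
eef_rot: [-180.0, 0.0, -97.2]
contact_force: [1.0, 0.0, -0.6]
gripper_width: 0.0271
```

```bash
python3 - <<'E'
from h import *
p=pose();print(p,slab(p),r.get_state()["contact_force"])
t=grab("top","top8");s=grab("scene","scene8")
a=rect("top",t,.02,.375,.58,-.18,.09,1450);b=cv2.resize(s[160:240,180:290],(390,a.shape[0]),interpolation=cv2.INTER_CUBIC)
cv2.imwrite("pics/v8.png",np.hstack([a,b]));print(a.shape)
E
```

```text
[  0.51451889   0.2015691    0.27541525 -97.18680305] [ 0.00688316 -0.05137196] [ 0.97160335  0.00945359 -0.57631324]
(297, 391, 3)
```

View pics/v8.png

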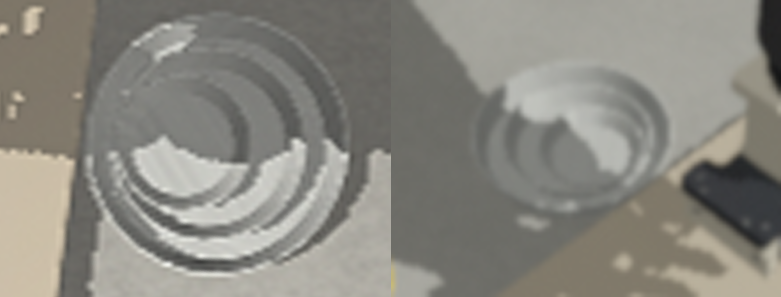

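The small plate is inside the medium one but 20 mm off-centre towards the slab, at (178,143) against (208,143), so it is probably leaning on the wall. I'll nudge it from inside with closed fingers.

>>> {"fn": "carry_out", "kwargs": {
  "plan": [
    [[0.03,0,0],[0,0,0],255],
    [[0.035,0,0],[0,0,0],255],
    [[0.035,0,0],[0,0,0],255],
    [[0.035,0,0],[0,0,0],255],
    [[0.035,0,0],[0,0,0],255],
    [[0.035,0,0],[0,0,0],255],
    [[0.025,0,0],[0,0,0],255],
    [[0.01,0,0],[0,0,0],255],
    [[0,0,0.025],[0,0,0],255],
    [[0,0,0.02],[0,0,0],255],
    [[0,0,0.01],[0,0,0],255],
    [[0,0,0],[0,0,0],255]
  ]
}}

```text
time_s: 14.77
tcp_pos: [0.4834, -0.0392, 0.2181]
eef_rot: [179.8, -0.1, -97.3]
contact_force: [0.3, -0.2, -0.3]
gripper_width: 0.0006
```

```bash
python3 - <<'E'
from h import *
p=pose();print(p,slab(p),r.get_state()["contact_force"],r.get_state()["gripper_width"])
E
```

```text
[ 4.83401009e-01 -3.91835416e-02  2.18094069e-01 -9.72707440e+01] [ 0.00745603 -0.29412663] [ 0.34357303 -0.21581386 -0.27242758] 0.0005731273683087701
```

>>> {"fn": "carry_out", "kwargs": {
  "plan": [
    [[0,0,0.015],[0,0,0],255],
    [[0,0,0.007],[0,0,0],255],
    [[0,0,0.003],[0,0,0],255],
    [[0,0,0],[0,0,0],255]
  ]
}}

```text
time_s: 15.1
tcp_pos: [0.4843, -0.0388, 0.195]
eef_rot: [180.0, -0.0, -97.2]
contact_force: [-0.3, 0.2, 0.5]
gripper_width: 0.0005
```

>>> {"fn": "carry_out", "kwargs": {
  "plan": [
    [[0.004,0,0],[0,0,0],255],
    [[0.005,0,0],[0,0,0],255],
    [[0.005,0,0],[0,0,0],255],
    [[0.005,0,0],[0,0,0],255],
    [[0.005,0,0],[0,0,0],255],
    [[0.005,0,0],[0,0,0],255],
    [[0.005,0,0],[0,0,0],255],
    [[0,0,0],[0,0,0],255]
  ]
}}

```text
time_s: 15.77
tcp_pos: [0.48, -0.0735, 0.1953]
eef_rot: [-180.0, 0.0, -97.3]
contact_force: [-0.8, 0.3, 0.0]
gripper_width: 0.0006
```

>>> {"fn": "carry_out", "kwargs": {
  "plan": [
    [[0.003,0,0],[0,0,0],255],
    [[0.003,0,0],[0,0,0],255],
    [[-0.004,0,0],[0,0,0],255],
    [[0,0,-0.025],[0,0,0],255],
    [[0,0,-0.035],[0,0,0],255],
    [[-0.025,0,-0.025],[0,0,0],255],
    [[-0.035,0,0],[0,0,0],255],
    [[-0.035,0,0],[0,0,0],255],
    [[-0.035,0,0],[0,0,0],255],
    [[-0.035,0,0],[0,0,0],255],
    [[-0.035,0,0],[0,0,0],255],
    [[-0.035,0,0],[0,0,0],255]
  ]
}}

```text
time_s: 16.77
tcp_pos: [0.509, 0.1604, 0.2802]
eef_rot: [180.0, -0.0, -97.2]
contact_force: [1.4, -0.1, 0.5]
gripper_width: 0.0008
```

```bash
python3 - <<'E'
from h import *
print(pose(),r.get_state()["contact_force"])
t=grab("top","top9");s=grab("scene","scene9")
a=rect("top",t,.02,.375,.58,-.18,.09,1450);b=cv2.resize(s,(396,297))
cv2.imwrite("pics/v9.png",np.hstack([a,b]))
E
```

```text
[  0.50897938   0.16044544   0.28021268 -97.20059875] [ 1.35298618 -0.1140577   0.45843999]
```

View pics/v9.png

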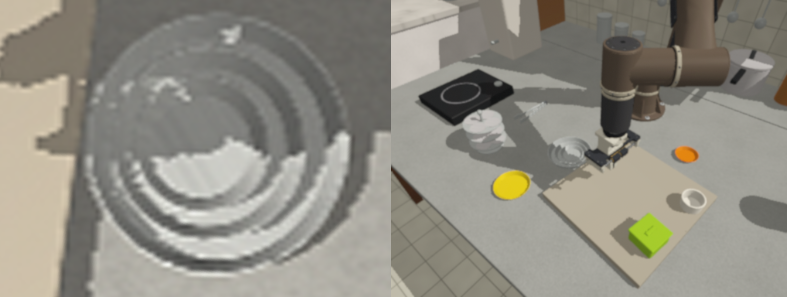

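The three plates are now nested: small centre u≈202, medium ≈207 and large ≈218 in the crop. The large plate is still at y≈-0.060, the other objects look undisturbed, and the gripper is clear.

```bash
python3 -c "
from plant import r
print(r.close_job())"
```

```text
the job is handed in; nothing more can be done
None
```

The three plates are nested beside the slab, and I handed the job in at about 17 s of the 51 s allowed. I slid the medium plate over the slab's edge into the large one, then the small plate into the medium one, pushing each from behind with the open fingers. Both dropped about 20 mm off-centre against the near wall, so I nudged each towards the middle with the closed fingers from inside.

**Last checks:** in the last top picture the small plate's centre is about 3 mm from the medium's, and the medium's about 8 mm from the large's. The large plate has not measurably moved. The rim outlines look level, but I judged flatness only by eye. In the last scene picture the bystanders and look-alikes look undisturbed, and the arm is clear of everything. The force readings I took never passed about 2 N. None of these checks failed. Earlier, the automatic circle fit for the medium and small plates differed by up to 19 mm between the cameras, so I used edge readings from the rectified top view instead.

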